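Hold a spread retaining ring in the groove of an axle stub

TASK

The circlip pliers stand upright in their rest with a steel retaining ring already on their tips. Squeeze the pliers' handles all the way so that the ring spreads, lift them out, and bring the ring straight down over the top of the upright axle stub, onto the level of the wide groove at the foot of the stub, without letting the ring relax, slip off the pliers or press hard. Finish there still squeezing the handles, with the ring held fully spread, level and centred round the groove; do not let go or put anything down, and leave the other things on the worktop as they are.

Things in the scene. Friction and masses are not known exactly. Their poses are not given: they have to be found in the camera images.
- pliers: Loose steel reverse-action circlip pliers, 0.17 kg, standing tips down in the rest. Origin midway between the lever pivots, 76 mm above the worktop; z up along the handles, y the line along which the handles are squeezed, x towards the ring. Cross bar 94 (y) x 18 x 10 mm centred at the origin; tips end 64 mm below it. Squeezing the handles moves the tips apart; springs reopen the handles.
- handles (a point): Grip point of the pliers, midway between the two black handles, 60 mm above the pliers' origin. Handles: 18 to 82 mm above the origin, 14 mm wide in x. Over their outer faces in y: relaxed 52 mm here and 60 mm at the top; fully squeezed 30 mm and parallel, against a stop. About 11 N squeezes them; any firm grip of 20 N or more gives the right spread.
- lever_l (a joint): Angle of the pliers' +y lever in rad: 0 relaxed, 0.185 squeezed to the stop. The other lever mirrors it.
- ring: Loose dark steel retaining ring, 5 mm thick, 36 g: two sprung arms joined at the back, straight lugs at the open front held in notches of the pliers' tips. Origin: centre of the opening at half thickness, z its axis (upright), -x towards the pliers. Spread: inner radius 19, outer 25 mm. Relaxed it is too narrow for the stub. The tips' toes stand 3.5 mm below its underside by the lugs.
- ring_arm_l (a joint): Spread angle of the ring's +y arm in rad: about 0 relaxed, about 0.2 when the pliers are fully squeezed; springs back to 0. 
- ring_arm_r (a joint): The same for the -y arm.
- axle: Fixed bearing block: aluminium base plate 116 x 96 x 10 mm, grey round housing up to 40 mm (radius 38 mm), dark hub disc of radius 22 mm from 40 to 50 mm, and on it the upright steel axle stub. Origin: centre of the underside, on the stub's axis, z up.
- groove (a point): Middle of the groove, on the stub's axis, 56 mm above the worktop. The groove is 12 mm high (50 to 62 mm, directly above the hub disc) and 12 mm in radius. A ring resting on the hub disc has its middle at 52.5 mm.
- stub_top (a point): Centre of the stub's top, 84 mm above the worktop. The stub above the groove is 15 mm in radius (62 to 84 mm), bevelled at the top.
- rest: Fixed aluminium rest of the pliers: base plate 88 x 108 x 8 mm, two posts 77 mm high at y = +-43 mm whose 5.5 mm deep recesses carry the ends of the cross bar, and a white pad 16 mm high under the ring. Origin on the underside, straight below the pliers' origin (76.5 mm), same axes. The pliers lift straight up out of it.
- slide_box: Bystander, loose: small carton 62 x 85 x 34 mm, origin under its centre. Leave alone.
- timer: Bystander, loose: flat bench timer 70 x 64 x 16 mm, origin under its centre. Leave alone.
- tape_roll: Bystander, loose: roll of tape 100 x 98 x 25 mm lying flat, origin under its centre. Leave alone.
- clip_seat (a point): Point of the pliers where the ring's centre belongs: 27 mm in +x and 58 mm below the pliers' origin. It turns with the pliers.

How it is judged:
By the outcome, as a careful person would: the job done as asked, in the order asked, and still so for the second after the job is handed in, while the arm keeps its last pose, push and grip.
It also fails if it takes over 42 s, if anything falls off the work surface, if the arm or the gripper's body presses on something with over 40 N, if the wrist force passes 120 N, or if a joint passes its speed limit or range.

ROBOT

A 6-joint arm with a two-finger parallel gripper is mounted at the origin on a cart in front of the work surface, level with it; the furniture and walls round the work are solid. World frame = base frame: x ahead of the robot, y to its left, z up, the work surface at z = 0. Lengths are in m, angles in rad, forces in N, time in s.
With the tool pointing down it reaches from about 0.275 to 0.775 m from the base axis. Payload 14.6 kg.
Tool frame: the origin (TCP) lies between the finger pads; the fingertips stand 11 mm ahead of it and the grasp point (between the pads) lies 8 mm behind it; z points along the fingers, y is the line along which they close (so a half turn about z gives the same grasp; the last joint's range is limited). The gripper opens to 85 mm and grips with 20 to 120 N. Pads are 22 mm wide; open, the fingers measure 114 mm over their backs; the gripper's body (76 mm by 85 mm) begins 54 mm behind the grasp point. The pads swing forward as they close: fully open they stand 13 mm farther back than shut.
Start: joints at [-1.355, 0.263, -0.048, 1.259, 0, 1.415], TCP at [0.19, -0.489, 0.202] pointing down, gripper open.
Joint ranges: [-2.65, 2.65], [-0.89, 1.7], [-1.18, 1.37], [-2.13, 2.11], [-1.35, 1.29], [-3.14, 3.14]. Speed limits (rad/s): [1.89, 1.89, 2.57, 2.79, 3.14, 3.14].

INTERFACE

Orientations are given as a unit quaternion [x, y, z, w].
In Python, from workcell import r gives the robot as it stands.
- The arm moves only by the shell command python3 -m pendant 'ROWS' [FORCE]. ROWS is JSON, a list of rows, each a list of 5 numbers: the opening, from -1 (shut) to 1 (fully open), so that 0 is half open, then the shift along the world's x, y, z in mm, then the turn about the world's z in degrees. A call has 1 to 8 rows; each row is the pose to reach, as a shift and turn from the pose commanded when the call began; what a row does not reach only later rows make up. A row lasts 1/8 s, in which the tool goes at most 62.5 mm and 10.7 degrees, less where a joint would pass 70% of its speed; a pose out of reach is approached as far as the arm can. A call with a gripper value outside its range is refused whole. The fingers move at their own pace and stop on an object; FORCE is the grip in N (left out, the last holds). Time passes only in rows, so rows that repeat a pose let the fingers close. It gives the time, the measured TCP pose, the force, the opening and the grip force at its end, in the units of the state.
- r.observe(): the state, without advancing time (a new reading comes with each control period).
- r.grab_frame(name): name is "scene" or "side" or "wrist"; returns the picture (420x560x3 uint8, red, green, blue); there is no depth.
- r.get_calibration(name): a dict with "camera_matrix" (3x3 intrinsics, pixels), "rvec" (rotation vector, rad) and "tvec" (3), from world to camera coordinates, as OpenCV has them. Camera axes: x right, y down, z forward; pixel columns grow to the right and rows downward; lengths in m; the calibration is good to about 2 mm. A picture is of the moment at which its call begins: read the wrist's pose just before it. get_calibration takes no time and is no camera call; for the wrist camera it gives the pose at the moment of the call.
- r.hand_in(): hands the job in; it is judged then, once.
The state is a dict: "time": time; "q": joint angles; "qvel": joint speeds; "joint_efforts": joint torques, N m; "ee_pos": TCP position; "eef_rot": TCP orientation; "ft_force": force on the tool from outside, world axes, zero at the start; "wrist_torque": the same for the moment, N m; "gripper_width": finger opening in m; "grip_force": force on a finger pad.
Only numpy, scipy, OpenCV 4.12 (cv2) and the standard library are available. Lean on these libraries where they do the work, as an engineer would, in place of code of your own. Each camera call takes 0.05 s, during which the arm holds its last target. There are 200 camera calls.

## Working session

There is one attempt and no reset: what is moved stays moved. The work goes in short steps, Python scripts to look and compute and a shell command to move; the robot and the scene stay as the last step left them, time stands still between calls to the robot, and variables do not carry over. Pictures are saved under pics/ and viewed, at most 10 in all, crops included, and the job is handed in when it is done.

```bash
mkdir -p pics
python3 - <<'E'
from workcell import r
import cv2,numpy as np
s=r.observe();print(s['time'],s['ee_pos'],s['eef_rot'],s['gripper_width'])
a=[r.grab_frame(n) for n in("scene","side")]
for n,i in zip(("scene","side"),a):
    cv2.imwrite(f"pics/{n}0.png",i[:,:,::-1]); c=r.get_calibration(n)
    R=cv2.Rodrigues(np.array(c['rvec']))[0];print(n,(-R.T@np.array(c['tvec']).ravel()).round(3),R[2].round(2),c['camera_matrix'][0][0])
E
```

```text
0.0 [ 0.19017262 -0.48902412  0.20201036] [ 9.82866648e-01  1.84317300e-01 -3.55478011e-06 -5.33685607e-04] 0.08512877257486272
scene [-0.742  0.195  0.729] [ 0.9  -0.07 -0.44] 506.55574602638865
side [-0.49  -0.276  0.613] [ 0.85  0.32 -0.41] 429.15761279241616
```

View pics/scene0.png

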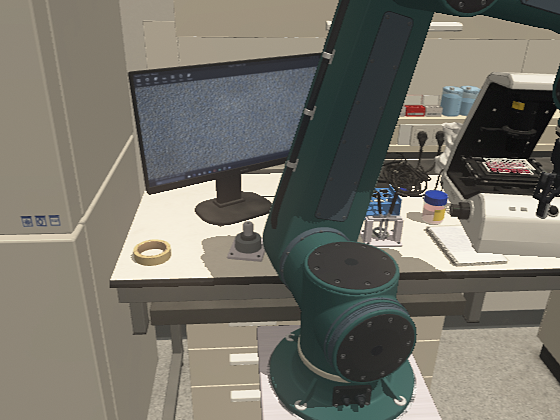

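View pics/side0.png

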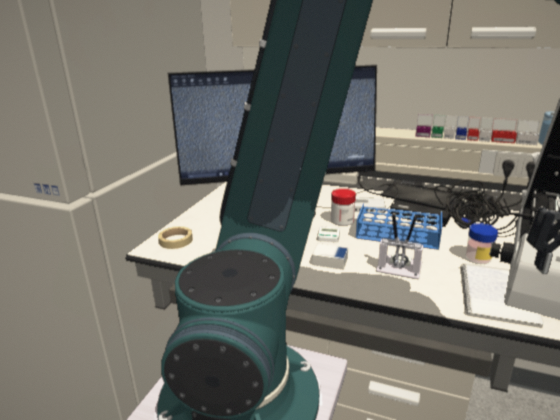

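The scene view shows the axle at about (247,240) and the rest with the pliers at about (383,225). In the side view the pliers are at about (401,245) and the axle is hidden. I'll enlarge these areas.

Run:
```python
import cv2,numpy as np
a=cv2.imread('pics/scene0.png');b=cv2.imread('pics/side0.png')
f=lambda i,x,y,w,h,k:cv2.resize(i[y:y+h,x:x+w],None,fx=k,fy=k,interpolation=cv2.INTER_CUBIC)
# scene axle (222,215), scene rest (350,175), side rest (368,205)
top=np.hstack([f(a,222,210,50,60,5),f(a,350,180,60,75,4)[:300],f(a,0,0,62,60,5)*0])
bot=f(b,368,205,80,75,4)
o=np.zeros((600,800,3),np.uint8);o[:300,:250]=f(a,222,210,50,60,5);o[:300,260:500]=f(a,350,180,60,75,4);o[300:,:320]=bot
cv2.imwrite('pics/c1.png',o)
```

```text
(no output)
```

View pics/c1.png

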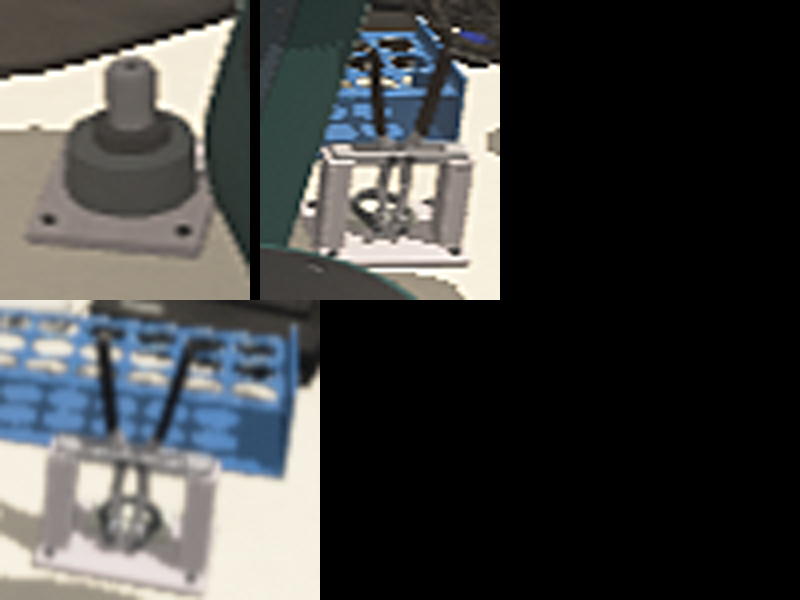

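The stub top is at scene px (248.2,222.6). The handle tops are at scene px (378.8,191.5) and (397,191.5), and at side px (393.3,214) and (415.5,215). I'll turn these into positions.

```bash
cat > h.py <<'E'
import cv2,numpy as np
from workcell import r
def px2w(c,uv,z):
    K=np.array(c['camera_matrix']);R=cv2.Rodrigues(np.array(c['rvec']))[0];t=np.array(c['tvec']).ravel()
    d=R.T@np.linalg.inv(K)@np.array([uv[0],uv[1],1.]);o=-R.T@t
    return o+d*(z-o[2])/d[2]
def w2px(c,P): return cv2.projectPoints(np.array(P,float),np.array(c['rvec']),np.array(c['tvec']),np.array(c['camera_matrix']),None)[0][:,0]
E
python3 - <<'E'
from h import *
s=r.get_calibration('scene');d=r.get_calibration('side')
print('stub',px2w(s,(248.2,222.6),.084).round(4))
print('base corners scene',[px2w(s,(222+x/5,210+y/5),.01).round(4)[:2] for x,y in((28,238),(203,250),(48,219),(183,231))])
S=lambda x,y,z:px2w(s,(350+(x-260)/4,180+y/4),z).round(4)[:2]
D=lambda x,y,z:px2w(d,(368+x/4,205+(y-300)/4),z).round(4)[:2]
print('handles side',D(101,334,.158),D(190,340,.158))
print('handles scene',S(375,47,.158))
print('base screws side',D(48,551,.008),D(191,578,.008),'corners',D(33,564,.004),D(203,593,.004))
print('base scene',S(325,255,.008),S(455,251,.008))
print('post tops side',D(46,447,.077),D(217,467,.077),'scene',S(320,158,.077),S(470,160,.077))
E
```

```text
stub [0.4781 0.1699 0.084 ]
base corners scene [array([0.4204, 0.2269]), array([0.404 , 0.1341]), array([0.4394, 0.2163]), array([0.4236, 0.1439])]
handles side [ 0.5042 -0.1879] [ 0.5123 -0.2403]
handles scene [ 0.5043 -0.1903]
base screws side [ 0.4857 -0.1692] [ 0.4828 -0.2589] corners [ 0.4735 -0.1618] [ 0.4742 -0.2673]
base scene [ 0.4794 -0.1638] [ 0.4807 -0.2583]
post tops side [ 0.4979 -0.161 ] [ 0.5057 -0.2655] scene [ 0.4959 -0.1575] [ 0.4884 -0.2627]
```

```bash
python3 -m pendant '[[1,20,20,40,0],[1,60,60,60,-3],[1,105,95,60,-6],[1,150,130,60,-9],[1,195,165,60,-12],[1,240,200,60,-15],[1,280,240,60,-17],[1,318,275,60,-17]]'
python3 - <<'E'
from h import *
s=r.observe();print(s['ee_pos'],s['eef_rot'])
cv2.imwrite('pics/w1.png',r.grab_frame('wrist')[:,:,::-1])
c=r.get_calibration('wrist');R=cv2.Rodrigues(np.array(c['rvec']))[0];print(-R.T@np.array(c['tvec']).ravel(),R[2])
E
```

```text
time: 1.1
ee_pos: [0.5094, -0.2126, 0.2623]
eef_rot: [0.999, 0.037, -0.0, -0.0]
ft_force: [0.6, -1.3, -0.4]
gripper_width: 0.0859
grip_force: 0.0
[ 0.50935571 -0.21259662  0.26227363] [ 9.99314787e-01  3.70124301e-02 -1.65643820e-04 -1.00140501e-04]
[ 0.58647952 -0.20466018  0.43441336] [-0.28858351 -0.02116266 -0.95722082]
```

View pics/w1.png

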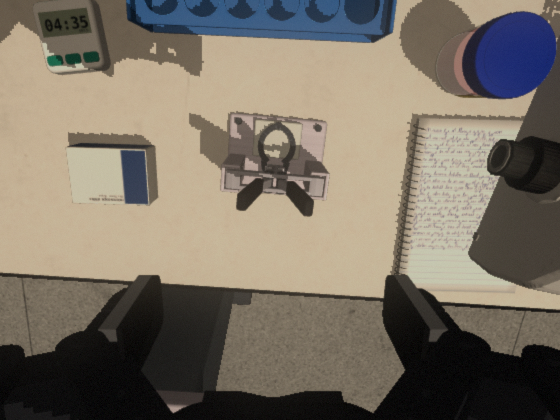

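The wrist view shows the pliers at the centre: handle tops near (243,206) and (303,210), ring near (277,143), rest base corners near (230,114) and (327,121).

Run:
```python
from h import *
a=cv2.imread('pics/w1.png')[105:220,215:335]
cv2.imwrite('pics/c2.png',cv2.resize(a,None,fx=5,fy=5,interpolation=cv2.INTER_CUBIC))
```

```text
(no output)
```

View pics/c2.png

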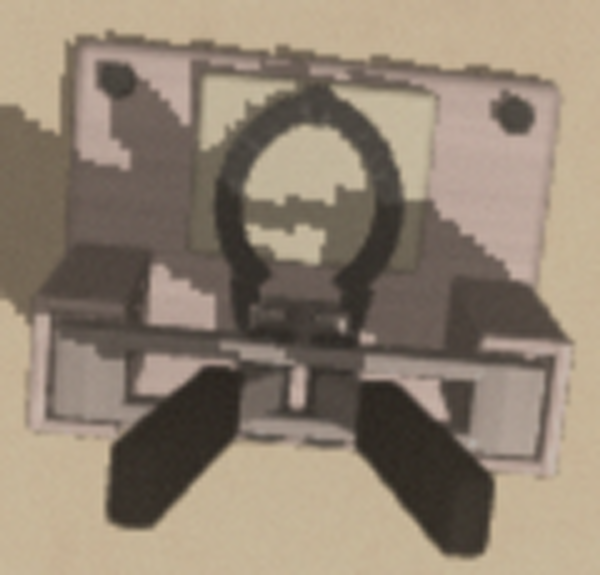

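Run:
```python
from h import *
c=r.get_calibration('wrist')
f=lambda u,v,z:px2w(c,(215+u/5-.4,105+v/5-.4),z)[:2]
P=lambda *l:np.array([f(*k) for k in l])
posts=P((38,308,.077),(30,428,.077),(570,342,.077),(557,472,.077))
print(posts.round(4),'mean',posts.mean(0).round(4))
sc=P((117,78,.008),(514,112,.008),(78,40,.008),(557,82,.008));print('base',sc.round(4))
h=P((110,520,.158),(485,552,.158));print('handles',h.round(4),h.mean(0),np.linalg.norm(h[0]-h[1]))
for a,b in((posts[0],posts[2]),(posts[1],posts[3]),(sc[0],sc[1]),(sc[2],sc[3]),h):
  d=a-b;print('yaw',np.degrees(np.arctan2(-d[0],d[1])),np.linalg.norm(d))
ring=P((245,205,.0185),(375,205,.0185),(310,122,.0185));print('ring',ring.round(4))
s=r.observe();print(s['time'],s['ee_pos'])
```

```text
[[ 0.518  -0.1612]
 [ 0.4943 -0.1606]
 [ 0.5194 -0.2635]
 [ 0.4934 -0.264 ]] mean [ 0.5063 -0.2123]
base [[ 0.5573 -0.1682]
 [ 0.5568 -0.2562]
 [ 0.5648 -0.1593]
 [ 0.564  -0.265 ]]
handles [[ 0.5017 -0.1833]
 [ 0.501  -0.241 ]] [ 0.50133494 -0.21218731] 0.05772784849763292
yaw 0.7465186319681244 0.10223866999209204
yaw -0.4734760744932937 0.1034398975710822
yaw -0.344570309224892 0.0880249630564282
yaw -0.43436762530469003 0.10568538351363056
yaw -0.6469225184438804 0.05772784849763292
ring [[ 0.5331 -0.1985]
 [ 0.5353 -0.2268]
 [ 0.552  -0.2112]]
1.15 [ 0.51239681 -0.2092071   0.26178357]
```

The camera pose was still settling when I read the calibration. I'll align the yaw, let it settle and measure again.

```bash
python3 -m pendant '[[1,-18,0,0,-4.5],[1,-18,0,0,-4.5],[1,-18,0,0,-4.5],[1,-18,0,0,-4.5],[1,-18,0,0,-4.5]]'
python3 - <<'E'
from h import *
c=r.get_calibration('wrist');s=r.observe();print(s['ee_pos'],s['eef_rot'],s['qvel'].__abs__().max() if hasattr(s['qvel'],'max') else s['qvel'])
im=r.grab_frame('wrist')[:,:,::-1]
cv2.imwrite('pics/w2.png',im);np.save('w2c.npy',c,allow_pickle=True)
p=w2px(c,[[.504,-.2145,.05]])[0];u0,v0=int(p[0]-60),int(p[1]-57);print(u0,v0)
cv2.imwrite('pics/c3.png',cv2.resize(im[v0:v0+115,u0:u0+120],None,fx=5,fy=5,interpolation=cv2.INTER_CUBIC))
E
```

```text
time: 1.78
ee_pos: [0.4904, -0.2145, 0.2624]
eef_rot: [1.0, -0.002, -0.0, -0.0]
ft_force: [-0.9, -0.2, -1.0]
gripper_width: 0.0853
grip_force: 0.0
[ 0.49036671 -0.21451671  0.26238067] [ 9.99997701e-01 -2.14372817e-03 -2.31848057e-05 -4.40607096e-05] 0.0010062525231877058
211 100
```

View pics/c3.png

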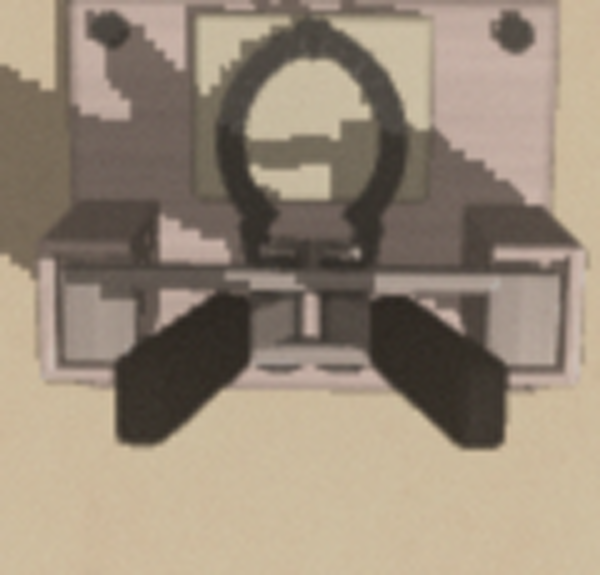

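Posts' outer corners: (40,257), (40,382), (584,247) and (580,385). Handle top corners: (117,440) and (505,443). Screws: (108,30) and (515,33), all in crop px.

Run:
```python
from h import *
c=np.load('w2c.npy',allow_pickle=True).item()
f=lambda u,v,z:px2w(c,(211+u/5-.4,100+v/5-.4),z)[:2]
P=lambda *l:np.array([f(*k) for k in l])
posts=P((40,257,.077),(40,382,.077),(584,247,.077),(580,385,.077))
print(posts.round(4),'mean',posts.mean(0).round(4))
sc=P((108,30,.008),(515,33,.008));print('screws',sc.round(4),sc.mean(0))
h=P((117,440,.158),(505,443,.158));print('handles',h.round(4),h.mean(0),np.linalg.norm(h[0]-h[1]))
for a,b in((posts[0],posts[2]),(posts[1],posts[3]),sc,h):
  d=a-b;print('yaw',np.degrees(np.arctan2(-d[0],d[1])),np.linalg.norm(d))
ring=P((245,135,.0185),(378,135,.0185),(312,55,.0185));print('ring',ring.round(4))
```

```text
[[ 0.5143 -0.1646]
 [ 0.4902 -0.1635]
 [ 0.5157 -0.2675]
 [ 0.4892 -0.2678]] mean [ 0.5023 -0.2158]
screws [[ 0.5539 -0.1718]
 [ 0.5529 -0.2607]] [ 0.55341254 -0.21623488]
handles [[ 0.4981 -0.1865]
 [ 0.4974 -0.245 ]] [ 0.49775931 -0.21575475] 0.05849324551893399
yaw 0.8310766459398986 0.1029318887851637
yaw -0.5450258955776573 0.10426125891312292
yaw -0.6237399290506214 0.08884015826586203
yaw -0.6768972173591672 0.05849324551893399
ring [[ 0.5322 -0.2018]
 [ 0.532  -0.2305]
 [ 0.5488 -0.2163]]
```

```bash
python3 -m pendant '[[1,14,-1,0,0],[1,14,-1,-40,0],[1,14,-1,-80,0],[1,14,-1,-110,0],[1,14,-1,-125,0],[1,14,-1,-134,0],[1,14,-1,-134,0],[0.5,14,-1,-134,0]]' 40; python3 -m pendant '[[0.3,0,0,0,0],[0.1,0,0,0,0],[-0.1,0,0,0,0],[-0.3,0,0,0,0],[-1,0,0,0,0],[-1,0,0,0,0],[-1,0,0,0,0],[-1,0,0,0,0]]' 40
python3 - <<'E'
from h import *
c=r.get_calibration('wrist');s=r.observe();print(s['ee_pos'],s['gripper_width'],s['wrist_torque'])
im=r.grab_frame('wrist')[:,:,::-1]
cv2.imwrite('pics/w3.png',im);np.save('w3c.npy',c,allow_pickle=True)
E
```

```text
time: 2.82
ee_pos: [0.5047, -0.2155, 0.1291]
eef_rot: [1.0, -0.002, 0.0, 0.0]
ft_force: [-0.1, -0.4, 0.5]
gripper_width: 0.0697
grip_force: 0.0
time: 3.82
ee_pos: [0.5042, -0.2153, 0.1285]
eef_rot: [1.0, -0.002, -0.0, 0.0]
ft_force: [0.2, 0.0, -0.5]
gripper_width: -0.0001
grip_force: 0.0
[ 0.5042143  -0.21532715  0.12847696] -0.00012109636904548081 [0.03654102 0.00860375 0.0198723 ]
```

View pics/w3.png

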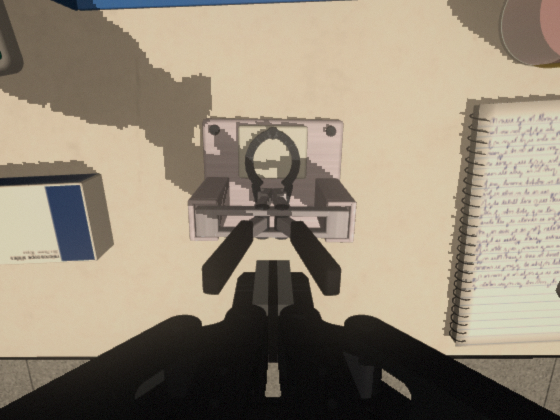

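The fingers shut on nothing: the tips are at about (272,268) and both handles, at about (225,265) and (320,265), lie ahead of them and untouched. I'll compare the projected geometry with the picture.

Run:
```python
from h import *
c=np.load('w3c.npy',allow_pickle=True).item()
x,y=.504,-.2155
for n,P in dict(tcp=[x,y,.1285],tip=[x,y,.1175],tipF=[x+.011,y,.1175],tipB=[x-.011,y,.1175],hbaseL=[x,y+.02,.094],hTopLouter=[x-.007,y+.03,.158],hTopLfront=[x+.007,y+.03,.158],postBL=[x+.012,y+.0515,.077],postFR=[x-.012,y-.0515,.077],screwL=[x+.05,y+.0445,.008],padring=[x+.027,y,.018]).items(): print(n,w2px(c,[P])[0].round(1))
# post corners etc in this view
for n,(u,v),z in (('postBL',(190,204),.077),('postFL',(190,241),.077),('postFR',(355,241),.077),('screwL',(214,130),.008),('screwR',(331,131),.008),('htopL',(204,290),.158),('htopR',(340,290),.158)): print(n,px2w(c,(u,v),z).round(4))
```

```text
tcp [271.  252.6]
tip [271.  244.2]
tipF [270.9 224.3]
tipB [271.1 263.5]
hbaseL [236.8 229.1]
hTopLouter [200.3 295.8]
hTopLfront [198.3 265.7]
postBL [187.6 201.6]
postFR [352.5 237.3]
screwL [212.8 129.1]
padring [271.3 161. ]
postBL [ 0.5144 -0.1654  0.077 ]
postFL [ 0.4899 -0.1637  0.077 ]
postFR [ 0.4895 -0.2687  0.077 ]
screwL [ 0.5533 -0.1719  0.008 ]
screwR [ 0.5522 -0.2612  0.008 ]
htopL [ 0.4997 -0.1872  0.158 ]
htopR [ 0.4995 -0.2448  0.158 ]
```

Run:
```python
from h import *
a=r.grab_frame('scene')[:,:,::-1];b=r.grab_frame('side')[:,:,::-1];w=cv2.imread('pics/w3.png')
cv2.imwrite('pics/scene1.png',a);cv2.imwrite('pics/side1.png',b)
f=lambda i,x,y,ww,h,k:cv2.resize(i[y:y+h,x:x+ww],None,fx=k,fy=k,interpolation=cv2.INTER_CUBIC)
o=np.zeros((600,800,3),np.uint8)
o[:300,:400]=f(a,340,170,80,60,5) ;o[300:,:400]=f(b,365,200,80,60,5);o[:600,410:800]=f(w,180,110,195,300,2)
for n,off,y0 in(('scene',(340,170),0),('side',(365,200),300)):
    p=w2px(r.get_calibration(n),[[.5042,-.2153,.1175]])[0];print(n,p,(p-off)*5+[0,y0])
cv2.imwrite('pics/c4.png',o)
```

```text
scene [386.04075903 204.85288672] [230.20379517 174.26443359]
side [403.0630557  229.66305738] [190.31527852 448.3152869 ]
```

View pics/c4.png

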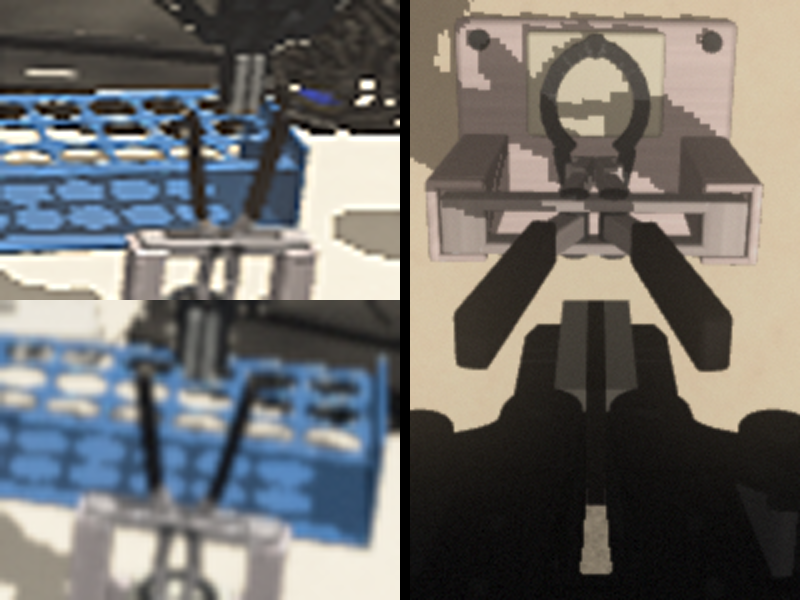

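Run:
```python
from h import *
def tri(obs):
    A=[]
    for c,(u,v) in obs:
        R=cv2.Rodrigues(np.array(c['rvec']))[0];M=np.array(c['camera_matrix'])@np.c_[R,np.array(c['tvec']).ravel()]
        A+= [u*M[2]-M[0],v*M[2]-M[1]]
    X=np.linalg.svd(np.array(A))[2][-1];return X[:3]/X[3]
s,d=r.get_calibration('scene'),r.get_calibration('side');w=np.load('w3c.npy',allow_pickle=True).item()
S=lambda x,y:(s,(340+x/5-.4,170+y/5-.4));D=lambda x,y:(d,(365+x/5-.4,200+(y-300)/5-.4));W=lambda x,y:(w,(180+(x-410)/2-.25,110+y/2-.25))
def show(n,o):
    X=tri(o);print(n,X.round(4),[(w2px(c,[X])[0]-uv).round(1) for c,uv in o])
show('tip',[S(247,112),D(202,378)])
show('tip3',[S(247,112),D(202,378),W(597,300)])
show('hL',[S(193,112),D(142,368)])
show('hR',[S(277,105),D(252,378)])
show('hL3',[S(193,112),D(142,368),W(472,345)])
show('ringfront',[S(215,290),D(175,585)])
```

```text
tip [ 0.4968 -0.2166  0.1605] [array([-0. , -0.1]), array([-0. ,  0.2])]
tip3 [ 0.5101 -0.2182  0.1544] [array([-1. , -0.1]), array([1. , 0.3]), array([3.8, 3.9])]
hL [ 0.5004 -0.1875  0.1596] [array([-0. , -0.2]), array([-0. ,  0.3])]
hR [ 0.5147 -0.2391  0.1561] [array([-0., -0.]), array([-0.,  0.])]
hL3 [ 0.5034 -0.1885  0.1582] [array([ 0. , -0.2]), array([0.5, 0.4]), array([-4.3,  0.2])]
ringfront [ 0.504  -0.2139  0.0431] [array([0.1, 0.7]), array([ 0.1, -1.2])]
```

The triangulated fingertips are at z≈0.157, about 40 mm higher than the reported TCP implies, so the fingers closed just above the handle tops. I'll raise, open, then go down about 40 mm lower while watching the force.

```bash
python3 -m pendant '[[-1,0,0,20,0],[-1,0,0,25,0],[1,0,0,25,0],[1,0,0,25,0],[1,0,0,25,0],[1,0,0,25,0],[1,0,0,25,0],[1,0,0,25,0]]'; python3 -m pendant '[[1,0,0,-15,0],[1,0,0,-25,0],[1,0,0,-35,0],[1,0,0,-43,0],[1,0,0,-50,0],[1,0,0,-50,0]]'
python3 - <<'E'
from h import *
a=r.grab_frame('scene')[:,:,::-1];b=r.grab_frame('side')[:,:,::-1];w=r.grab_frame('wrist')[:,:,::-1]
f=lambda i,x,y,ww,h,k:cv2.resize(i[y:y+h,x:x+ww],None,fx=k,fy=k,interpolation=cv2.INTER_CUBIC)
o=np.zeros((600,800,3),np.uint8)
o[:300,:400]=f(a,340,170,80,60,5) ;o[300:,:400]=f(b,365,200,80,60,5);o[:600,400:800]=f(w,170,110,200,300,2)
cv2.imwrite('pics/c5.png',o)
E
```

```text
time: 4.97
ee_pos: [0.5042, -0.2153, 0.1534]
eef_rot: [1.0, -0.002, -0.0, 0.0]
ft_force: [-0.1, 0.4, 0.3]
gripper_width: 0.0853
grip_force: 0.0
time: 5.72
ee_pos: [0.504, -0.2152, 0.103]
eef_rot: [1.0, -0.002, -0.0, -0.0]
ft_force: [-0.4, -0.4, -0.1]
gripper_width: 0.0851
grip_force: 0.0
```

View pics/c5.png

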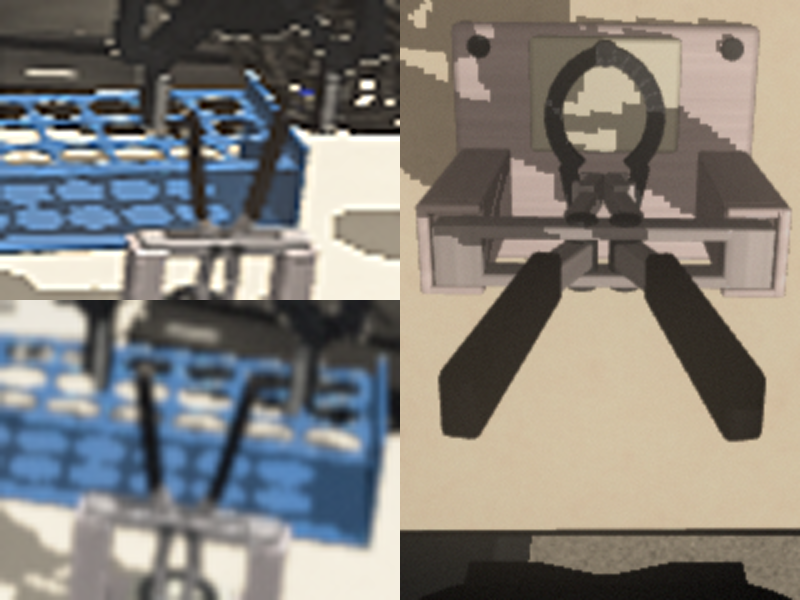

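The open fingers now straddle the handles. Their tips are at about scene (158,131) and (330,130), side (100,388) and (300,412) in the crop, with the handles between them. I'll go 18 mm lower and squeeze.

```bash
python3 - <<'E'
from h import *
s,d=r.get_calibration('scene'),r.get_calibration('side')
M=[np.array(c['camera_matrix'])@np.c_[cv2.Rodrigues(np.array(c['rvec']))[0],np.array(c['tvec']).ravel()] for c in(s,d)]
for (a,b),(e,g) in(((158,131),(100,388)),((330,130),(300,412))):
    X=cv2.triangulatePoints(M[0],M[1],np.array([[340+a/5-.4],[170+b/5-.4]]),np.array([[365+e/5-.4],[200+(g-300)/5-.4]]));print((X[:3]/X[3]).ravel())
E
python3 -m pendant '[[1,0,0,-10,0],[1,0,0,-18,0],[1,0,0,-18,0],[0.5,0,0,-18,0],[0.3,0,0,-18,0],[0.1,0,0,-18,0]]' 40;python3 -m pendant '[[0,0,0,0,0],[-0.1,0,0,0,0],[-0.2,0,0,0,0],[-0.3,0,0,0,0],[-0.6,0,0,0,0],[-1,0,0,0,0],[-1,0,0,0,0],[-1,0,0,0,0]]' 40
```

```text
[ 0.49785761 -0.16850124  0.14857134]
[ 0.49415244 -0.26367684  0.15024525]
time: 6.62
ee_pos: [0.5046, -0.215, 0.086]
eef_rot: [1.0, -0.002, 0.001, -0.0]
ft_force: [-0.8, 4.0, 7.5]
gripper_width: 0.047
grip_force: 5.4
time: 7.62
ee_pos: [0.505, -0.2151, 0.0869]
eef_rot: [1.0, -0.002, 0.001, -0.0]
ft_force: [-2.3, 6.8, 18.1]
gripper_width: 0.0275
grip_force: 38.9
```

```bash
python3 -m pendant '[[-1,0,0,2,0],[-1,0,0,5,0],[-1,0,0,10,0],[-1,0,0,20,0],[-1,0,0,35,0],[-1,0,0,55,0],[-1,0,0,77,0],[-1,0,0,100,0]]' 40;python3 -m pendant '[[-1,0,0,5,0],[-1,-2,10,5,0],[-1,-5,30,5,0],[-1,-9,55,5,0],[-1,-13,85,5,0],[-1,-18,115,5,0],[-1,-23,150,5,0],[-1,-27,185,5,0]]'
```

```text
time: 8.62
ee_pos: [0.5041, -0.2153, 0.1868]
eef_rot: [1.0, -0.002, 0.0, 0.0]
ft_force: [1.0, -0.2, -2.6]
gripper_width: 0.0275
grip_force: 39.6
time: 9.62
ee_pos: [0.4759, -0.028, 0.1899]
eef_rot: [1.0, -0.002, -0.001, -0.0]
ft_force: [0.4, -0.5, -1.4]
gripper_width: 0.0278
grip_force: 39.6
```

```bash
python3 -m pendant '[[-1,-4,30,0,0],[-1,-8,60,0,0],[-1,-12,95,0,0],[-1,-16,125,0,0],[-1,-19,150,0,0],[-1,-22,165,0,0],[-1,-22,165,0,0],[-1,-22,165,0,0]]'
python3 - <<'E'
from h import *
c=r.get_calibration('wrist');s=r.observe();print(s['time'],s['ee_pos'],s['gripper_width'],s['ft_force'],s['eef_rot'])
w=r.grab_frame('wrist')[:,:,::-1];a=r.grab_frame('scene')[:,:,::-1];b=r.grab_frame('side')[:,:,::-1]
for n,i in(('w6',w),('scene6',a),('side6',b)):cv2.imwrite(f'pics/{n}.png',i)
np.save('w6c.npy',c,allow_pickle=True)
E
```

```text
time: 10.62
ee_pos: [0.4563, 0.1039, 0.1904]
eef_rot: [1.0, 0.017, -0.0, -0.012]
ft_force: [0.6, -0.7, -2.3]
gripper_width: 0.0274
grip_force: 39.7
10.625 [0.45634884 0.10389996 0.19043247] 0.027389376813400517 [ 0.58524458 -0.72292417 -2.31291879] [ 9.99784432e-01  1.72565636e-02 -4.48895673e-04 -1.15368777e-02]
```

```bash
python3 -c "
from h import *
s=r.observe();print(np.round(s['q'],3),np.round(s['qvel'],3),s['ee_pos'],s['joint_efforts'])"; python3 -m pendant '[[-1,0,0,0,0],[-1,0,0,0,0],[-1,0,0,0,0]]'
```

```text
[ 0.034  0.168 -0.208  1.194  0.023  3.141] [ 0.001  0.002  0.     0.001  0.001 -0.   ] [0.45637374 0.10397668 0.19045416] [ 5.36890235e-02 -5.51773238e+01  3.86351144e+01  7.78498725e-05
  9.61162825e-02  3.25369852e-03]
time: 11.15
ee_pos: [0.4563, 0.1044, 0.1905]
eef_rot: [1.0, 0.018, -0.0, -0.012]
ft_force: [-0.5, 0.2, -1.8]
gripper_width: 0.0273
grip_force: 39.7
```

Joint 6 is at its range limit. I'll turn the tool the other way about z to get clear; the pliers' yaw round the stub is free.

```bash
python3 -m pendant '[[-1,0,-20,0,6],[-1,0,-20,0,12],[-1,0,-20,0,18],[-1,0,-20,0,24],[-1,0,-20,0,30],[-1,0,-20,0,30],[-1,0,-20,0,30],[-1,0,-20,0,30]]'
python3 - <<'E'
from h import *
c=r.get_calibration('wrist');s=r.observe();print(s['time'],np.round(s['q'],3),s['ee_pos'],s['gripper_width'],s['eef_rot'])
for n in('wrist','scene','side'):cv2.imwrite(f'pics/{n}7.png',r.grab_frame(n)[:,:,::-1])
np.save('w7c.npy',c,allow_pickle=True)
x,y=s['ee_pos'][:2];
q=s['eef_rot'];a=2*np.arctan2(q[1],q[0]);print('yaw',np.degrees(a),'ring est',x+.027*np.cos(a),y+.027*np.sin(a))
E
```

```text
time: 12.15
ee_pos: [0.4562, 0.0844, 0.1905]
eef_rot: [0.961, 0.275, -0.003, -0.011]
ft_force: [-0.1, -0.1, -2.7]
gripper_width: 0.0275
grip_force: 39.8
12.15 [-0.006  0.171 -0.205  1.208  0.019  2.577] [0.45624754 0.08439548 0.19049452] 0.027475051740592414 [ 0.96128089  0.27532387 -0.00340774 -0.01114521]
yaw 31.964859818636068 ring est 0.4791536142984914 0.09868925871251766
```

```bash
python3 -m pendant '[[-1,0,10,0,0],[-1,0,25,0,0],[-1,0,40,-5,0],[-1,0,55,-10,0],[-1,0,66,-15,0],[-1,0,70,-18,0],[-1,0,70,-18,0],[-1,0,70,-18,0]]'
python3 - <<'E'
from h import *
c=r.get_calibration('wrist');s=r.observe();print(s['time'],np.round(s['q'],3),s['ee_pos'],s['gripper_width'],s['eef_rot'])
I={n:r.grab_frame(n)[:,:,::-1] for n in('wrist','scene','side')}
for n in I:cv2.imwrite(f'pics/{n}8.png',I[n])
np.save('w8c.npy',c,allow_pickle=True)
f=lambda i,x,y,ww,h,k:cv2.resize(i[y:y+h,x:x+ww],None,fx=k,fy=k,interpolation=cv2.INTER_CUBIC)
o=np.zeros((600,800,3),np.uint8)
p=w2px(c,[[.478,.17,.09]])[0].astype(int);print(p);u=max(0,min(560-100,p[0]-50));v=max(0,min(320,p[1]-50))
o[:500,:500]=f(I['wrist'],u,v,100,100,5)
ss=r.get_calibration('scene');p=w2px(ss,[[.478,.17,.1]])[0].astype(int);print(u,v,p)
o[:600,500:800]=f(I['scene'],p[0]-30,p[1]-60,60,120,5)
cv2.imwrite('pics/c8.png',o)
E
```

```text
time: 13.3
ee_pos: [0.4564, 0.1541, 0.1726]
eef_rot: [0.961, 0.276, -0.003, -0.011]
ft_force: [-0.6, -0.5, -2.0]
gripper_width: 0.0271
grip_force: 39.8
13.3 [ 0.142  0.206 -0.208  1.166  0.021  2.725] [0.45636919 0.15412998 0.17261625] 0.027097244791090293 [ 0.96114163  0.27581287 -0.00333585 -0.01108553]
[270 166]
220 116 [248 217]
```

View pics/c8.png

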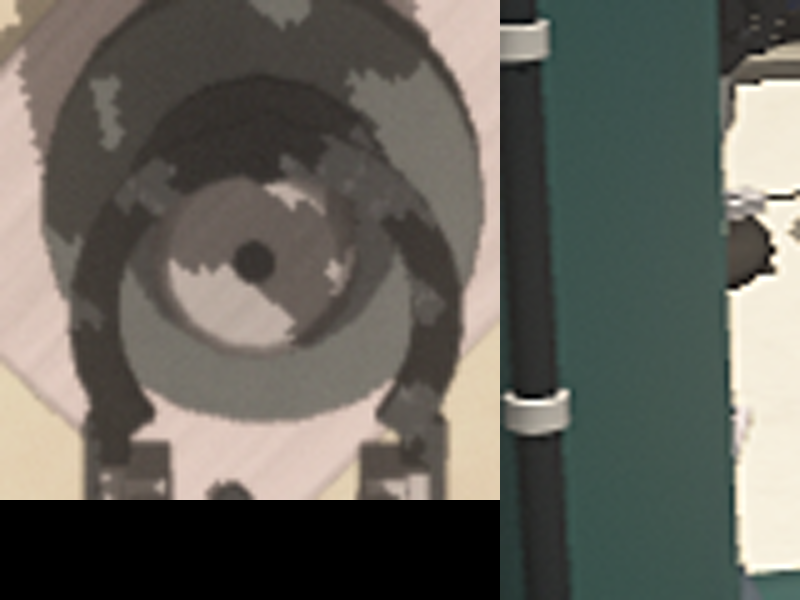

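The wrist crop shows the ring round the stub top: stub dimple at (254,261), ring inner edges at x=120 and 412, outer edges at x=72 and 460 around row 300. The scene view is blocked by the arm. I'll fit the ring circle and compare it with the stub.

Run:
```python
from h import *
from scipy.optimize import least_squares
c=np.load('w8c.npy',allow_pickle=True).item()
px=lambda u,v:np.array([220+u/5-.4,116+v/5-.4])
stub=px2w(c,px(254,261),.084);print('stub',stub.round(4))
out=[(72,300),(80,260),(100,220),(125,182),(460,300),(448,250),(430,210)]
inn=[(120,300),(128,260),(412,300),(405,262),(393,230)]
t=np.linspace(0,2*np.pi,400);cs=np.c_[np.cos(t),np.sin(t)]
def res(p,z=.104):
    e=[]
    for pts,R in((out,p[2]),(inn,p[2]-.006)):
        W=np.array([px2w(c,px(*q),z)[:2] for q in pts]);e+=list(np.hypot(*(W-p[:2]).T)-R)
    return np.array(e)
for z in(.101,.104,.107):
    f=least_squares(res,[.478,.17,.025],kwargs=dict(z=z));print(z,f.x.round(4),(f.fun*1e3).round(1))
a=np.radians(32.05);x,y,_=r.observe()['ee_pos'];
print('ring model',x+.027*np.cos(a)-.0009,y+.027*np.sin(a)+.0013)
```

```text
stub [0.4763 0.1695 0.084 ]
0.101 [0.4739 0.1655 0.0255] [ 0.3  0.1 -0.4 -0.1  0.  -0.2 -0.1 -0.   0.1 -0.2  0.   0.5]
0.104 [0.4745 0.1658 0.0252] [ 0.2  0.  -0.4 -0.1 -0.  -0.3 -0.1  0.   0.2 -0.2  0.   0.6]
0.107 [0.4751 0.1661 0.0249] [ 0.2  0.  -0.4 -0.1 -0.1 -0.3 -0.1  0.   0.2 -0.2  0.1  0.6]
ring model 0.47841446545987004 0.16971463657542424
```

Run:
```python
from h import *
c=np.load('w8c.npy',allow_pickle=True).item();c2=np.load('w2c.npy',allow_pickle=True).item()
g=cv2.imread('pics/wrist8.png',0);a=np.radians(32.05);ux=np.array([np.cos(a),np.sin(a)]);uy=np.array([-ux[1],ux[0]])
# profile in ring plane along tool x, averaged over few lateral offsets, from fitted centre
C=np.array([.4746,.1659])
def prof(img,c,C,ux,uy,z,lats,rng):
    o=[]
    for d in rng:
        P=[[*(C+ux*d/1e3+uy*l/1e3),z] for l in lats];q=w2px(c,P).astype(np.float32)
        o.append(cv2.remap(img,q[:,0].reshape(1,-1),q[:,1].reshape(1,-1),1).mean())
    return np.round(o).astype(int)
R=np.arange(10,34,1.)
for l in((-6,-5,-4),(-2,-1,0,1,2),(4,5,6)):print(l,dict(zip(R.astype(int).tolist(),prof(g,c,C,ux,uy,.105,l,R).tolist())))
g2=cv2.imread('pics/w2.png',0);print('rest',dict(zip(range(5,35),prof(g2,c2,np.array([.531,-.216]),np.array([1.,0]),np.array([0,1.]),.0185,(-1,0,1),range(5,35)).tolist())))
```

```text
(-6, -5, -4) {10: 93, 11: 96, 12: 95, 13: 95, 14: 101, 15: 123, 16: 130, 17: 101, 18: 84, 19: 71, 20: 60, 21: 51, 22: 51, 23: 51, 24: 49, 25: 51, 26: 51, 27: 51, 28: 52, 29: 50, 30: 58, 31: 68, 32: 68, 33: 67}
(-2, -1, 0, 1, 2) {10: 87, 11: 95, 12: 95, 13: 95, 14: 96, 15: 102, 16: 123, 17: 119, 18: 61, 19: 54, 20: 57, 21: 52, 22: 50, 23: 50, 24: 49, 25: 49, 26: 48, 27: 50, 28: 51, 29: 51, 30: 48, 31: 59, 32: 67, 33: 68}
(4, 5, 6) {10: 97, 11: 97, 12: 98, 13: 98, 14: 98, 15: 97, 16: 96, 17: 93, 18: 66, 19: 52, 20: 50, 21: 51, 22: 50, 23: 50, 24: 49, 25: 49, 26: 49, 27: 49, 28: 49, 29: 50, 30: 52, 31: 65, 32: 66, 33: 66}
rest {5: 187, 6: 187, 7: 187, 8: 187, 9: 188, 10: 187, 11: 186, 12: 187, 13: 188, 14: 187, 15: 187, 16: 178, 17: 135, 18: 93, 19: 78, 20: 74, 21: 72, 22: 72, 23: 73, 24: 75, 25: 85, 26: 101, 27: 114, 28: 139, 29: 139, 30: 122, 31: 129, 32: 172, 33: 185, 34: 187}
```

Run:
```python
from h import *
c=r.get_calibration('wrist')
g=np.mean([cv2.cvtColor(r.grab_frame('wrist'),cv2.COLOR_RGB2GRAY).astype(np.float32) for _ in range(8)],0)
a=np.radians(32.05);ux=np.array([np.cos(a),np.sin(a)]);uy=np.array([-ux[1],ux[0]]);C=np.array([.4746,.1659])
def samp(c0,R,th,z):
    P=np.c_[c0+R*(np.cos(th)[:,None]*ux+np.sin(th)[:,None]*uy),np.full(len(th),z)]
    q=w2px(c,P).astype(np.float32);return cv2.remap(g,q[:,:1],q[:,1:],1).ravel()
th=np.radians(np.arange(-50,51,2))
def score(c0,R,th,z):return np.mean(np.abs(np.log(samp(c0,R+.0007,th,z)/samp(c0,R-.0007,th,z))))
for nm,th in (('far',np.radians(np.arange(-55,56,2))),('centre',np.radians(np.arange(-20,21,2))),('sides',np.radians(np.r_[-110:-55:3,55:111:3]))):
  print(nm)
  for d in np.arange(-3,9,1.):
    print(d,[round(max(score(C+ux*d/1e3+uy*e/1e3,R,th,z) for e in (-1,-.5,0,.5,1)),3) for R,z in((.025,.1065),(.019,.1065))])
# fine profile along axis
for l in(-4,0,4):
  print(l,[(float(d),round(float(np.mean([samp(C+ux*d/1e3+uy*(l+k)/1e3,0,np.zeros(1),.105)[0] for k in(-1,-.5,0,.5,1)])),1)) for d in np.arange(17,31,.5)])
```

```text
far
-3.0 [np.float32(0.072), np.float32(0.097)]
-2.0 [np.float32(0.053), np.float32(0.144)]
-1.0 [np.float32(0.102), np.float32(0.302)]
0.0 [np.float32(0.148), np.float32(0.22)]
1.0 [np.float32(0.116), np.float32(0.121)]
2.0 [np.float32(0.098), np.float32(0.078)]
3.0 [np.float32(0.079), np.float32(0.061)]
4.0 [np.float32(0.101), np.float32(0.033)]
5.0 [np.float32(0.163), np.float32(0.05)]
6.0 [np.float32(0.148), np.float32(0.077)]
7.0 [np.float32(0.062), np.float32(0.109)]
8.0 [np.float32(0.038), np.float32(0.086)]
centre
-3.0 [np.float32(0.049), np.float32(0.142)]
-2.0 [np.float32(0.023), np.float32(0.234)]
-1.0 [np.float32(0.056), np.float32(0.528)]
0.0 [np.float32(0.071), np.float32(0.28)]
1.0 [np.float32(0.051), np.float32(0.119)]
2.0 [np.float32(0.028), np.float32(0.126)]
3.0 [np.float32(0.015), np.float32(0.064)]
4.0 [np.float32(0.05), np.float32(0.018)]
5.0 [np.float32(0.127), np.float32(0.036)]
6.0 [np.float32(0.269), np.float32(0.046)]
7.0 [np.float32(0.056), np.float32(0.047)]
8.0 [np.float32(0.009), np.float32(0.035)]
sides
-3.0 [np.float32(0.505), np.float32(0.263)]
-2.0 
[... 956 characters left out ...]
0.0, 50.2), (20.5, 49.8), (21.0, 49.2), (21.5, 49.1), (22.0, 49.5), (22.5, 49.5), (23.0, 49.8), (23.5, 50.0), (24.0, 50.2), (24.5, 50.3), (25.0, 50.2), (25.5, 50.2), (26.0, 48.0), (26.5, 48.0), (27.0, 50.5), (27.5, 51.3), (28.0, 51.2), (28.5, 51.0), (29.0, 50.8), (29.5, 50.3), (30.0, 49.2), (30.5, 49.3)]
4 [(17.0, 95.2), (17.5, 90.7), (18.0, 74.7), (18.5, 60.5), (19.0, 53.1), (19.5, 51.1), (20.0, 50.8), (20.5, 50.7), (21.0, 50.7), (21.5, 50.7), (22.0, 50.5), (22.5, 50.6), (23.0, 50.4), (23.5, 50.3), (24.0, 49.3), (24.5, 47.7), (25.0, 47.6), (25.5, 49.3), (26.0, 50.3), (26.5, 50.6), (27.0, 50.3), (27.5, 50.2), (28.0, 49.8), (28.5, 50.1), (29.0, 50.1), (29.5, 49.6), (30.0, 49.4), (30.5, 58.8)]
```

The ring fit is confirmed: there is a faint R=25 outline at the far side. Next I'll check the pliers' pitch from the cross bar's position relative to the ring.

Run:
```python
from h import *
c=r.get_calibration('wrist');g=cv2.cvtColor(r.grab_frame('wrist'),cv2.COLOR_RGB2GRAY).astype(np.float32)
a=np.radians(32.05);ux=np.array([np.cos(a),np.sin(a)]);uy=np.array([-ux[1],ux[0]]);T=np.array(r.observe()['ee_pos'][:2])
for l in(-42,-38,-32,32,38,42):
  o=[]
  for d in range(-24,26,1):
    q=w2px(c,[[*(T+ux*d/1e3+uy*(l-1.)/1e3),.167]])[0].astype(np.float32);o.append(int(cv2.remap(g,q[:1].reshape(1,1),q[1:].reshape(1,1),1)[0,0]))
  print(l,q.round(),o)
# lateral extents at bar centre for both candidates
for d in(-5,0,3):
  q=w2px(c,[[*(T+ux*d/1e3+uy*l/1e3),.167] for l in range(-56,57,2)]).astype(np.float32);print(d,cv2.remap(g,q[:,:1],q[:,1:],1).ravel().astype(int).tolist())
```

```text
-42 [359. 200.] [209, 209, 210, 210, 209, 209, 210, 209, 209, 209, 209, 212, 209, 194, 200, 203, 203, 202, 202, 203, 202, 202, 202, 202, 203, 202, 201, 201, 201, 198, 153, 94, 86, 96, 200, 212, 212, 213, 211, 210, 211, 210, 211, 210, 211, 210, 210, 211, 211, 211]
-38 [351. 200.] [41, 42, 44, 67, 101, 168, 197, 208, 210, 210, 209, 210, 210, 192, 198, 198, 197, 199, 198, 198, 197, 197, 196, 196, 196, 196, 196, 196, 194, 192, 148, 93, 88, 91, 195, 211, 212, 213, 211, 211, 212, 211, 211, 209, 207, 208, 210, 210, 210, 210]
-32 [338. 200.] [43, 36, 39, 41, 40, 41, 42, 42, 42, 44, 89, 201, 210, 193, 189, 178, 136, 85, 78, 71, 71, 75, 78, 76, 75, 75, 80, 153, 197, 180, 141, 92, 85, 92, 200, 209, 209, 209, 210, 211, 211, 210, 212, 212, 210, 211, 210, 210, 211, 211]
32 [208. 199.] [38, 34, 33, 33, 33, 34, 35, 35, 35, 36, 45, 51, 116, 176, 174, 165, 114, 79, 75, 71, 106, 129, 120, 112, 120, 116, 124, 167, 179, 174, 127, 87, 83, 99, 202, 211, 212, 211, 211, 210, 211, 210, 210, 210, 210, 212, 211, 212, 212, 212]
38 [195. 199.] [33, 32, 38, 34, 36, 41, 47, 49, 52, 51, 56, 52, 75, 171, 180, 180, 18
[... 525 characters left out ...]
39, 63, 72, 72, 68, 73, 85, 91, 81, 39, 38, 40, 37, 74, 76, 76, 77, 77, 75, 75, 76, 80, 178, 178, 178, 176, 172, 167, 142, 125, 143, 147, 144, 145]
0 [213, 213, 212, 208, 193, 196, 199, 203, 198, 196, 191, 103, 201, 211, 208, 209, 209, 207, 209, 208, 208, 206, 75, 75, 78, 77, 71, 202, 194, 89, 76, 75, 76, 76, 197, 207, 208, 208, 209, 209, 210, 209, 208, 207, 85, 176, 176, 179, 175, 171, 169, 151, 209, 134, 58, 61, 118]
3 [212, 210, 210, 208, 205, 196, 199, 204, 196, 196, 189, 155, 186, 189, 188, 188, 188, 195, 194, 191, 192, 154, 95, 81, 83, 83, 88, 186, 176, 152, 140, 84, 86, 88, 92, 115, 111, 170, 179, 175, 173, 175, 179, 177, 164, 176, 177, 178, 176, 171, 168, 160, 211, 209, 210, 188, 69]
```

Run:
```python
from h import *
n=r.grab_frame('wrist')[:,:,::-1];print(r.observe()['time'])
I={k:cv2.imread(f'pics/{k}.png') for k in('w6','wrist7','wrist8')};I['now']=np.ascontiguousarray(n)
cv2.imwrite('pics/wnow.png',n);up=lambda i:cv2.resize(i,None,fx=4,fy=4,interpolation=cv2.INTER_CUBIC)
ref=up(I['wrist8'])
# lugs/tips regions: crop(90..165,440..500)->px
for nm,(x,y,w,h) in dict(lugL=(236,198,20,22),lugR=(290,198,20,22)).items():
  t=ref[y*4:(y+h)*4,x*4:(x+w)*4]
  for k in I:
    s=up(I[k])[(y-8)*4:(y+h+8)*4,(x-8)*4:(x+w+8)*4];m=cv2.matchTemplate(s,t,cv2.TM_CCOEFF_NORMED);_,v,_,l=cv2.minMaxLoc(m);print(nm,k,round(v,2),np.array(l)/4-8)
```

```text
13.95
lugL w6 0.92 [0. 0.]
lugL wrist7 0.99 [0. 0.]
lugL wrist8 1.0 [0. 0.]
lugL now 1.0 [0. 0.]
lugR w6 0.97 [0.   0.25]
lugR wrist7 0.99 [0. 0.]
lugR wrist8 1.0 [0. 0.]
lugR now 1.0 [0. 0.]
```

No creep in the grip. I'll shift by the measured offset and verify before going down.

```bash
python3 -m pendant '[[-1,1,2,0,0],[-1,1.8,3.7,0,0],[-1,1.8,3.7,0,0],[-1,1.8,3.7,0,0]]'
python3 - <<'E'
from h import *
from scipy.optimize import least_squares
c=r.get_calibration('wrist');s=r.observe();print(s['ee_pos'],s['time'])
w=r.grab_frame('wrist')[:,:,::-1];cv2.imwrite('pics/w9.png',w)
o=cv2.imread('pics/wrist8.png');up=lambda i:cv2.resize(np.ascontiguousarray(i),None,fx=4,fy=4,interpolation=cv2.INTER_CUBIC)
cx,cy=270,168;t=up(o)[(cy-8)*4:(cy+8)*4,(cx-8)*4:(cx+8)*4]
m=cv2.matchTemplate(up(w)[(cy-25)*4:(cy+25)*4,(cx-25)*4:(cx+25)*4],t,cv2.TM_CCOEFF_NORMED);_,v,_,l=cv2.minMaxLoc(m)
d=np.array([270.4,167.8])+np.array(l)/4-17;st=px2w(c,d,.084)
C=np.array([.4746,.1659])-[.45637,.15413]+s['ee_pos'][:2];print(v,d,'stub',st,'ring',C,'err mm',(st[:2]-C)*1e3)
E
```

```text
time: 14.45
ee_pos: [0.458, 0.1581, 0.1725]
eef_rot: [0.961, 0.276, -0.003, -0.011]
ft_force: [-0.3, -1.0, -2.6]
gripper_width: 0.0279
grip_force: 39.8
[0.4580212  0.15811062 0.17246724] 14.45
0.8917587399482727 [274.15 172.55] stub [0.47650869 0.16950289 0.084     ] ring [0.4762512  0.16988062] err mm [ 0.25749357 -0.37772966]
```

```bash
python3 -m pendant '[[-1,0.2,-0.3,-4,0],[-1,0.2,-0.3,-9,0],[-1,0.2,-0.3,-14,0],[-1,0.2,-0.3,-18,0],[-1,0.2,-0.3,-22,0],[-1,0.2,-0.3,-26,0],[-1,0.2,-0.3,-26,0],[-1,0.2,-0.3,-26,0]]'
python3 - <<'E'
from h import *
c=r.get_calibration('wrist');s=r.observe();print(s['ft_force'],s['wrist_torque'])
w=r.grab_frame('wrist')[:,:,::-1];cv2.imwrite('pics/w10.png',w)
o=cv2.imread('pics/wrist8.png');up=lambda i:cv2.resize(np.ascontiguousarray(i),None,fx=4,fy=4,interpolation=cv2.INTER_CUBIC)
for x,y in((236,198),(290,198)):
  m=cv2.matchTemplate(up(w)[(y-8)*4:(y+30)*4,(x-8)*4:(x+28)*4],up(o)[y*4:(y+22)*4,x*4:(x+20)*4],cv2.TM_CCOEFF_NORMED);_,v,_,l=cv2.minMaxLoc(m);print('lug',round(v,2),np.array(l)/4-8)
p=w2px(c,[[.4764,.1695,.084]])[0];t=up(o)[160*4:176*4,262*4:278*4];x,y=p.astype(int)
m=cv2.matchTemplate(up(w)[(y-20)*4:(y+20)*4,(x-20)*4:(x+20)*4],t,cv2.TM_CCOEFF_NORMED);_,v,_,l=cv2.minMaxLoc(m)
d=np.array([x,y])+np.array(l)/4-20+8+[.4,-.2];print(v,d,p,px2w(c,d,.084))
E
```

```text
time: 15.5
ee_pos: [0.4583, 0.1578, 0.1466]
eef_rot: [0.961, 0.276, -0.003, -0.011]
ft_force: [0.2, 0.2, -2.6]
gripper_width: 0.0276
grip_force: 39.8
[ 0.16510737  0.1861708  -2.61198456] [-0.07697478 -0.04568806 -0.00260647]
lug 0.79 [ 0.25 -0.25]
lug 0.8 [0. 0.]
0.6732632517814636 [284.4  170.55] [272.66465804 180.84665431] [0.48598777 0.16676865 0.084     ]
```

```bash
python3 -m pendant '[[-1,0,0,-4,0],[-1,0,0,-8,0],[-1,0,0,-12,0],[-1,0,0,-15,0],[-1,0,0,-18,0],[-1,0,0,-18,0]]'
python3 - <<'E'
from h import *
c=r.get_calibration('wrist');s=r.observe();print(s['ft_force'],s['wrist_torque'])
g=np.mean([cv2.cvtColor(r.grab_frame('wrist'),cv2.COLOR_RGB2GRAY).astype(np.float32) for _ in range(3)],0);w=r.grab_frame('wrist')[:,:,::-1];cv2.imwrite('pics/w11.png',w)
o=cv2.imread('pics/wrist8.png');up=lambda i:cv2.resize(np.ascontiguousarray(i),None,fx=4,fy=4,interpolation=cv2.INTER_CUBIC)
for x,y in((236,198),(290,198)):
  m=cv2.matchTemplate(up(w)[(y-8)*4:(y+30)*4,(x-8)*4:(x+28)*4],up(o)[y*4:(y+22)*4,x*4:(x+20)*4],cv2.TM_CCOEFF_NORMED);_,v,_,l=cv2.minMaxLoc(m);print('lug',round(v,2),np.array(l)/4-8)
S=np.array([.4765,.1695]);a=np.radians(32.05);ux=np.array([np.cos(a),np.sin(a)]);uy=np.array([-ux[1],ux[0]])
# stub top profile at z=.084 in tool x / y
for nm,u in(('x',ux),('y',uy)):
  R=range(-24,25);q=w2px(c,[[*(S+u*d/1e3),.084] for d in R]).astype(np.float32);print(nm,cv2.remap(g,q[:,:1],q[:,1:],1).ravel().astype(int).tolist())
# ring level profile
C=np.array([.4746,.1659])-[.45637,.15413]+s['ee_pos'][:2];z=.104-.1726+s['ee_pos'][2];print('ring',C,z)
R=range(-30,31);q=w2px(c,[[*(C+uy*d/1e3),z] for d in R]).astype(np.float32);print('ry',cv2.remap(g,q[:,:1],q[:,1:],1).ravel().astype(int).tolist())
E
```

```text
time: 16.3
ee_pos: [0.4582, 0.1578, 0.1283]
eef_rot: [0.961, 0.276, -0.004, -0.011]
ft_force: [0.5, 0.4, -2.6]
gripper_width: 0.0277
grip_force: 39.8
[ 0.51423331  0.37262225 -2.62803601] [-0.03061256  0.02915542  0.01051142]
lug 0.54 [0.   0.25]
lug 0.57 [-0.25 -0.25]
x [206, 202, 202, 174, 118, 114, 114, 114, 114, 113, 90, 68, 86, 93, 93, 95, 93, 93, 92, 90, 84, 54, 49, 48, 48, 48, 53, 85, 93, 92, 92, 93, 93, 93, 94, 95, 88, 84, 78, 75, 72, 68, 53, 46, 46, 45, 45, 44, 45]
y [118, 88, 58, 56, 55, 54, 53, 47, 51, 52, 63, 69, 77, 92, 94, 94, 93, 92, 90, 90, 91, 81, 50, 48, 48, 49, 47, 62, 91, 93, 94, 94, 95, 94, 97, 97, 92, 77, 70, 55, 50, 51, 53, 55, 55, 56, 59, 77, 110]
ring [0.47640119 0.16955013] 0.05970215715779757
ry [119, 119, 119, 118, 110, 69, 56, 60, 74, 80, 77, 53, 51, 51, 51, 57, 81, 97, 109, 133, 166, 173, 175, 149, 95, 91, 91, 91, 92, 92, 91, 92, 93, 93, 94, 95, 96, 125, 170, 173, 172, 174, 160, 97, 77, 72, 58, 53, 51, 51, 52, 54, 65, 77, 78, 77, 73, 90, 111, 113, 113]
```

```bash
python3 -m pendant '[[-1,0,0,-2,0],[-1,0,0,-3.5,0],[-1,0,0,-3.5,0],[-1,0,0,-3.5,0]]'
python3 - <<'E'
from h import *
c=r.get_calibration('wrist');s=r.observe();print(s['wrist_torque'],np.round(s['q'],3))
g=np.mean([cv2.cvtColor(r.grab_frame('wrist'),cv2.COLOR_RGB2GRAY).astype(np.float32) for _ in range(4)],0);print(r.observe()['ft_force'])
w8=cv2.imread('pics/wrist8.png',0).astype(np.float32)
# lug outer/inner edges along image rows, gripper-fixed: compare
for row in(206,211,216):
  for k,i in(('w8',w8),('now',g)):print(row,k,i[row,232:258].astype(int).tolist(),i[row,288:314].astype(int).tolist())
E
```

```text
time: 17.0
ee_pos: [0.4582, 0.1578, 0.125]
eef_rot: [0.961, 0.276, -0.003, -0.011]
ft_force: [0.3, -0.8, -1.9]
gripper_width: 0.0273
grip_force: 39.8
[-0.0127848   0.01392762  0.03010276] [ 0.149  0.239 -0.3    1.042  0.021  2.732]
[ 0.11156993  0.5039298  -1.38174976]
206 w8 [209, 211, 210, 205, 164, 96, 83, 79, 64, 60, 60, 61, 60, 57, 69, 79, 78, 77, 79, 80, 79, 91, 167, 201, 202, 206] [207, 204, 194, 156, 92, 78, 78, 77, 77, 80, 79, 74, 60, 59, 59, 60, 67, 83, 87, 85, 95, 133, 200, 209, 210, 208]
206 now [205, 202, 195, 169, 108, 81, 75, 63, 57, 56, 54, 52, 53, 51, 66, 72, 74, 72, 73, 73, 73, 75, 95, 95, 81, 71] [73, 66, 67, 66, 71, 71, 72, 73, 73, 72, 73, 66, 53, 55, 55, 60, 77, 80, 80, 84, 83, 86, 118, 149, 195, 206]
211 w8 [210, 210, 208, 204, 162, 94, 82, 87, 139, 160, 113, 98, 92, 83, 82, 82, 81, 82, 80, 84, 97, 85, 141, 201, 207, 207] [204, 209, 206, 171, 88, 82, 82, 81, 86, 96, 96, 98, 103, 128, 170, 178, 175, 146, 95, 87, 98, 159, 201, 205, 206, 208]
211 now [202, 202, 202, 198, 158, 91, 77, 82, 120, 103, 97, 93, 89, 80, 76, 75, 75, 75, 78, 93, 94, 76, 89, 110, 113, 112] [110, 94, 112, 101, 69, 75, 76, 74, 75, 76, 88, 93, 97, 127, 170, 175, 173, 141, 92, 82, 94, 156, 195, 195, 188, 183]
216 w8 [210, 208, 209, 203, 172, 97, 83, 86, 110, 173, 168, 124, 96, 83, 80, 81, 80, 80, 79, 79, 79, 78, 101, 197, 207, 209] [208, 209, 201, 121, 80, 78, 79, 78, 80, 80, 81, 89, 128, 145, 182, 186, 185, 144, 95, 86, 98, 155, 199, 203, 205, 205]
216 now [203, 201, 200, 195, 161, 90, 79, 79, 98, 171, 177, 171, 121, 83, 76, 75, 76, 74, 76, 75, 75, 74, 76, 108, 112, 112] [118, 116, 114, 83, 73, 75, 76, 74, 75, 76, 76, 85, 124, 145, 180, 187, 184, 139, 92, 84, 92, 159, 205, 209, 210, 210]
```

The lugs have not moved in the gripper's view, there are no contact forces, and the ring is at about z 0.056. I'm handing in.

```bash
python3 -c "
from workcell import r
print(r.hand_in())"
```

```text
the job is handed in; nothing more can be done
None
```

I handed the job in at about 17 s: the ring is held spread round the groove at an estimated 56 mm with no contact felt, centred within about 0.5 mm by camera but tilted an estimated 3°, and joint 6 read 3.141 (listed limit 3.14) for about 0.5 s on the way.

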